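# Slide the loaded staining tray from the lab jack onto the shaker

### The job

The grey sample tray with the staining box and two bottles has to go from the lab jack onto the shaker's platform. Slide it over, never lifting it off: keep its tail held down so that its heavy nose does not sag into the gap, and push it gently on until you feel it bear firmly on the rubber-faced jaw of the stop bar, without ramming or leaning on anything. Let go and leave it flat on the middle of the platform, square and still bearing on the rubber, with the bottles upright and the things around undisturbed.

Things in the scene. Friction and masses are not known exactly. Their poses are not given: they have to be found in the camera images.
- tray: grey open tray, 140 wide (its x) x 220 long (its y) x 32 high mm, 0.65 to 0.87 kg loaded. Origin: centre of underside; +y towards the nose (leading end), z up. Its load puts the centre of mass 48 to 56 mm ahead of the middle, so a free tray tips into the gap before the nose gets across. The white staining box is fixed in it, 26 mm high, 66 mm ahead of the handle
- tray_handle (a point): centre of the handle bar at the tray's tail: level bar 100 mm long (tray x), 10 thick (tray y), 22 high, open slot 18 mm high under it. This point is 61 mm above the tray's underside, 105 mm behind its origin. Pinch it from above, fingers closing along the tray's y
- tray_nose (a point): middle of the lower front edge of the tray, 110 mm ahead of its origin, at underside level; the nose wall above it, 32 mm high, is what meets the rubber-faced jaw
- shaker: orbital shaker, off, platform locked: fixed white housing, flat aluminium platform 300 x 300 mm, top 125 mm above the origin, lower console on the jack's side. Origin: under the platform's middle at bench level. Its +y is the direction in which the tray is pushed on, away from the jack
- platform_edge (a point): middle of the platform's edge next to the jack, on its top surface, 150 mm behind the shaker's origin (shaker -y); the edge is rounded with 5 mm radius
- stop_bar: fixed rail across the platform near its far edge, 270 mm long (x), 26 high, 18 thick. Origin: middle of its near face at platform level, 130 mm ahead of the shaker's origin; +y as the shaker's. Before it on two rods stands a rubber-faced jaw 170 mm long, 25 high; its face, which the nose meets, is set each time 14 to 50 mm in front of the rail, not given: feel for it. Rubber gives 1 mm per 5 N
- jack: fixed lab jack, steel top plate 200 (x) x 240 (y) mm. Origin: under its middle; top surface 125 mm above the origin. Set nearly in line with the shaker and 0.5 to 2.5 mm higher than the platform. The tray's floor slides easily on it and on the platform (friction about 0.25)
- jack_edge (a point): middle of the jack plate's edge next to the shaker, on its top surface, 120 mm ahead of the jack's origin (jack +y). From here to platform_edge is the gap of 105 to 117 mm
- bottle0: bottle with blue cap standing loose in a cell at the tray's nose, 56 mm diameter, 105 high; origin under its centre. Fill varies (0.22 to 0.34 kg)
- bottle1: the other such bottle, in the other cell at the nose, 70 mm from the first
- jar: bystander: small amber jar, 28 mm diameter, 45 high, standing loose on the platform near one side, about 125 mm from its middle line; origin under its centre
- wash_bottle: bystander: white bottle with red cap, 60 mm diameter, 150 high, on the bench beyond
- flask: bystander: conical flask, 82 mm diameter, 108 high, on the bench beyond
- stock_bottle: bystander: amber bottle, 70 mm diameter, 130 high, on the bench beside the jack
- tube_rack: bystander: tube rack 75 x 170 x 51 mm
Not all that is in view belongs to the job. What is shaped like the bottle1 but yellow is not meant.

How it is judged:
By the outcome, as a careful person would: the job done as asked, in the order asked, and still so for the second after the job is handed in, with the robot touching nothing.
It also fails if it takes over 62 s, if anything falls off the work surface, if the arm or the gripper's body presses on something with over 40 N, if the wrist force passes 120 N, or if a joint passes its speed limit or range.

### The arm

A 6-joint arm with a two-finger parallel gripper is mounted at the origin on the work surface. World frame = base frame: x ahead of the robot, y to its left, z up, the work surface at z = 0. Lengths are in mm, angles in rad, forces in N, time in s.
With the tool pointing down it reaches from about 300 to 775 mm from the base axis. Payload 14.6 kg.
Tool frame: the origin (TCP) lies at the very end of the fingers, on their centre line; the grasp point (between the pads) lies 19 mm behind it; z points along the fingers, y is the line along which they close (so a half turn about z gives the same grasp; the last joint's range is limited). The gripper opens to 94 mm and grips with 3 to 60 N. Pads are 16 mm wide; open, the fingers measure 119 mm over their backs; the gripper's body (75 mm by 177 mm) begins 78 mm behind the grasp point.
Start: joints at [1.102, 0.3, 1.521, -0, 1.321, -0.067], TCP at [215.088, 506.188, 205.446] pointing down, gripper open.
Joint ranges: [-3.03, 3.03], [-0.79, 2.21], [0.23, 2.52], [-1.04, 4.18], [0, 3.07], [-2.55, 2.55]. Speed limits (rad/s): [2.22, 2.22, 2.57, 3.14, 3.14, 3.14].

### API

Orientations are given as [roll, pitch, yaw] about the fixed x, y, z axes, in that order (R = Rz(yaw) Ry(pitch) Rx(roll)).
In Python, from cell import manip, eyes, ticket gives the robot as it stands. The module is installed in compiled form; this text tells all that it offers.
- The arm moves only by the tool arm_command, never from a script. Its argument "plan" is a list of rows, each a list of 5 numbers: the opening, from -1 (shut) to 1 (fully open), then the shift along the tool's x, y, z in m, then the turn about the tool's z in rad. In form: [[jaw, dx, dy, dz, roll], ...]. A call has 1 to 20 rows; each row shifts and turns the commanded pose from where the row before left it, along the tool's axes as they then stand; what a row does not reach is not made up. A row lasts 1/8 s, in which the tool goes at most 62.5 mm and 10.7 degrees, less where a joint would pass 70% of its speed; a pose out of reach is approached as far as the arm can. A call is refused whole if a number of a shift passes 0.0625 or a number of a turn 0.188, either way. A call with a gripper value outside its range is refused whole. The fingers move at their own pace and stop on an object; "newtons" is the grip in N (left out, the last holds). Time passes only in rows, so rows that do not move let the fingers close. It gives the time, the measured TCP pose, the force, the opening and the grip force at its end, in the units of the state.
- manip.read_state(): the state, without advancing time (a new reading comes with each control period).
- eyes.camera(name): name is "scene" or "top"; returns a dict with "img" (400x640x3 uint8, blue, green, red), "z_map" (400x640 float32, mm along the optical axis (not along the pixel's ray), 0 where there is no reading), "fx", "fy", "cx", "cy" (pixels), "dist" ([k1, k2, p1, p2, k3] as OpenCV has them; the pictures are not rectified), "eye" and "orientation" of the camera in the world. Camera axes: x right, y down, z forward; pixel columns grow to the right and rows downward; lengths in mm; the calibration is good to about 2 mm. A picture is of the moment at which its call begins.
- ticket.sign_off(): hands the job in; it is judged then, once.
The state is a dict: "clock": time; "joints": joint angles; "qd": joint speeds; "effort": joint torques, N m; "eef_pos": TCP position; "eef_rot": TCP orientation; "wrist_force": force on the tool from outside, world axes, zero at the start; "moment": the same for the moment, N m; "finger_gap": finger opening in mm; "finger_force": force on a finger pad.
Only numpy, scipy, OpenCV 4.12 (cv2) and the standard library are available. Lean on these libraries where they do the work, as an engineer would, in place of code of your own. Each camera call takes 0.05 s, during which the arm holds its last target. There are 200 camera calls.

## Working session

There is one attempt and no reset: what is moved stays moved. The work goes in short steps, Python scripts to look and compute and a tool call to move; the robot and the scene stay as the last step left them, time stands still between calls to the robot, and variables do not carry over. Pictures are saved under pics/ and viewed, at most 10 in all, crops included, and the job is handed in when it is done.

Besides the shell and the picture viewer there is one more tool, called after "Call:" by a JSON object that holds its "method" and its "body". arm_command: Moves the arm, as the interface text tells. Its arguments: {"type":"object","properties":{"plan":{"type":"array"},"newtons":{"type":"number"}},"required":["plan"]}

```bash
mkdir -p pics; cat > h.py <<'E'
import numpy as np, cv2
from cell import manip, eyes, ticket
from scipy.spatial.transform import Rotation as R
def cam(n):
    c=eyes.camera(n); c['K']=np.array([[c['fx'],0,c['cx']],[0,c['fy'],c['cy']],[0,0,1]]); 
    o=np.array(c['orientation'],float); c['R']=o if o.shape==(3,3) else R.from_euler('xyz',o).as_matrix()
    c['eye']=np.array(c['eye'],float); return c
def rays(c,uv):
    p=cv2.undistortPoints(np.array(uv,np.float64).reshape(-1,1,2),c['K'],np.array(c['dist'],float))[:,0]
    return np.c_[p,np.ones(len(p))]@c['R'].T
def onz(c,uv,z):
    d=rays(c,uv); return c['eye']+d*((z-c['eye'][2])/d[:,2])[:,None]
def cloud(c):
    h,w=c['z_map'].shape; v,u=np.mgrid[:h,:w]
    d=rays(c,np.c_[u.ravel(),v.ravel()]); return (c['eye']+d*c['z_map'].reshape(-1,1)).reshape(h,w,3)
E
python3 - <<'E'
from h import *
for n in('scene','top'):
    c=cam(n); cv2.imwrite(f'pics/{n}0.png',c['img']); print(n,c['eye'],c['orientation'],c['fx'],c['dist'])
    np.savez(f'{n}.npz',img=c['img'],P=cloud(c),z=c['z_map'])
print(manip.read_state())
E
```

```text
scene [1432.55633347 -131.90489992  709.32962724] [-2.15700451  0.00484677  1.36337285] 366.4885647491787 [-0.00124617  0.          0.          0.          0.        ]
top [ 491.11815538   64.70729802 1332.57894213] [-3.06671901 -0.01654082 -1.57813829] 400.9135809812853 [-0.01152568  0.          0.          0.          0.        ]
{'clock': 0.1, 'joints': array([ 1.10241009e+00,  3.00407804e-01,  1.52152933e+00, -4.15434417e-06,
        1.32067572e+00, -6.65966876e-02]), 'qd': array([-0.00026891, -0.00023842, -0.00237646, -0.00067814, -0.00030551,
       -0.00108548]), 'effort': array([-6.49764424e-04, -5.32636857e+01, -3.53282332e+01,  7.09492341e-02,
        2.34367879e-02, -7.76543766e-05]), 'eef_pos': array([214.98250477, 505.98941852, 204.94293497]), 'eef_rot': array([-3.14057445e+00, -6.38766613e-05,  2.73980410e+00]), 'wrist_force': array([-0.35910603,  0.51865532,  0.24718018]), 'moment': array([-0.04633855,  0.02117508, -0.03969545]), 'finger_force': 0.0, 'finger_gap': 94.02274657037242}
```

View pics/scene0.png

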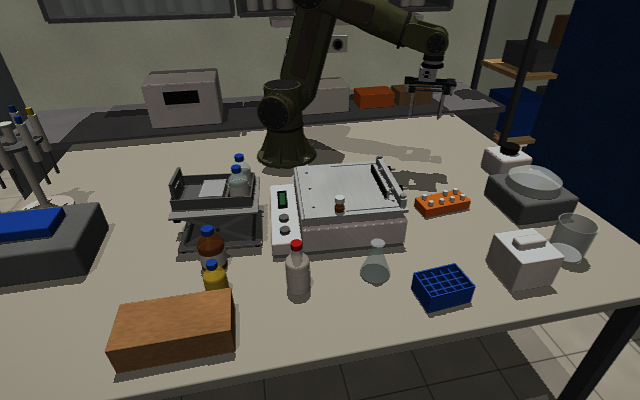

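View pics/top0.png

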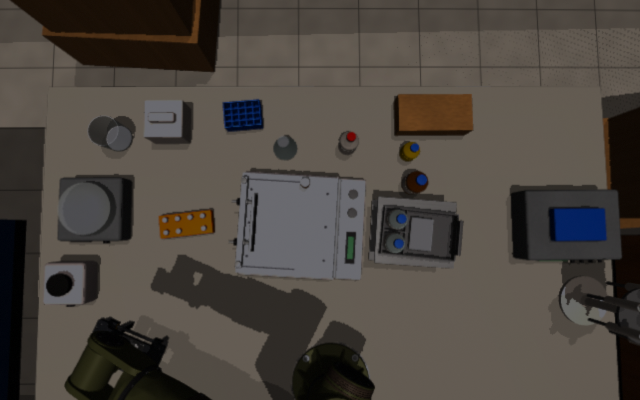

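The scene view shows the tray on the jack at (215,190) and the shaker at (345,200). In the top view the tray is at (417,233) with its nose to the left (bottle caps at 397,218 and 397,243) and its handle at (456,237). The platform is around (290,225), the jaw at (254,222) and the jar at (305,182). The yellow bottle at (411,151) and the amber stock bottle at (416,182) stand on the bench, so neither is in the tray.

```bash
python3 - <<'E'
from h import *
c=cam('top')
cr=cv2.resize(c['img'][160:290,225:475],None,fx=3.2,fy=3.2,interpolation=cv2.INTER_CUBIC); cr=cv2.convertScaleAbs(cr,alpha=1.5); cv2.imwrite('pics/crop1.png',cr)
d=np.load('top.npz');P=d['P']
# height map print coarse
for v in range(168,286,6): print(v,' '.join('%3d'%P[v,u,2] for u in range(232,472,6)))
print(P[220,290],P[237,456],P[285,330])
# blue caps
hsv=cv2.cvtColor(c['img'],cv2.COLOR_BGR2HSV)
m=cv2.inRange(hsv,(100,120,80),(130,255,255)); n,l,s,ce=cv2.connectedComponentsWithStats(m)
for i in range(1,n):
    if s[i,4]>15: print(ce[i],s[i,4],onz(c,[ce[i]],105+129)[0],P[int(ce[i][1]),int(ce[i][0])])
E
```

```text
168   2  -4   4   4   1   0   0   2  -5   0  -3   0   1   0   2  -1   0   2   0   3   0   3  -9   3   3  -1  -3   0  -1   2   3   2   1  -3  -1  -3  -4  -2  -3   1
174   4  -3 121 127 126 123 122  94  95  92  95   0   6   0   0  -3  -2   1  -2   2  -1   4   0  -4  -2   4   0   0  -1  -8  89 100  88   3   3   0   2   2   0  -6
180   1   0 159 125 126 124 122 119 122 122 132 123 171 128 126 122 122 125 121  49  54  51  49   0   0   0   0  -2   2  77  99 130 1332  -3   0  -1   0   5  -3   0
186   2  -1 152 125 126 129 123 124 124 125 122 128 175 125 118 123 127 122 121  60  54  55  53   0   1   1   4  -1  -1  74  95 103  96   0   1   1   0   1   0   4
192   3  -4 149 125 122 125 125 125 120 129 127 119 124 127 122 125 126 122 118  55  66  58  54   0   1   0  -4   0  -1  25  69  82  -3   8  -3  -5   0  -2   0   3
198   0 142 151 124 144 122 122 128 123 119 126 123 128 124 124 125 126 122  52  53  70  52  57   4   0 128 126 127   1   1   2   2   0  -4   2   0  -3   1   4   0
204   3 143 150 123 140 127 122 127 127 125 130 125 129 126 123 123 125 126  54  51  53  54  50  -1  13 128 128 127
[... 2441 characters left out ...]
7778 119.5       ] 18 [797.12809713 251.57510315 234.        ] [862.64086655 291.47745087   4.97374304]
[414.63043478 146.89130435] 46 [ 718.03223742 -231.04808321  234.        ] [ 748.31026839 -264.9156609   101.11346246]
[421.39726027 179.43835616] 73 [ 626.55766642 -247.50687991  234.        ] [ 640.48818286 -275.34837242  131.90152546]
[580.03443795 224.01819363] 1539 [ 499.7265281  -688.39140335  234.        ] [ 500.61397465 -761.00767657  127.91950496]
[401.56060606 218.56060606] 66 [ 518.57331969 -189.69515223  234.        ] [ 519.99252877 -187.03103636  239.0000822 ]
[398.76811594 243.36231884] 69 [ 450.80938028 -180.45467862  234.        ] [ 451.96055364 -177.45611534  238.10798264]
```

View pics/crop1.png

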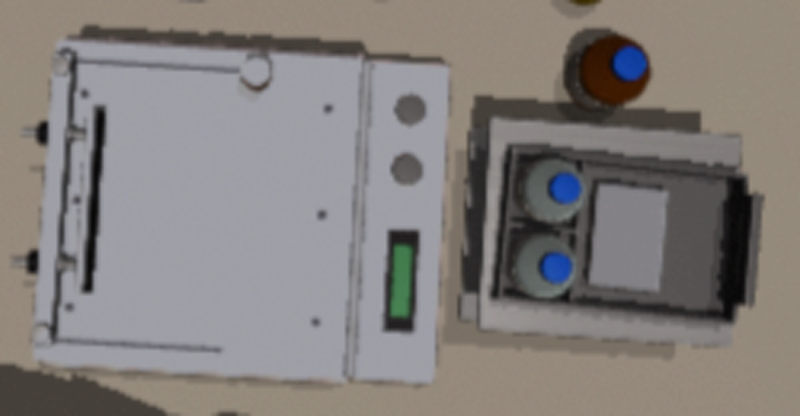

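The crop confirms the target. The grey tray has the white box and two clear blue-capped bottles at (553,188) and (545,265), with its dark handle at (738,245). The stop bar is at the far left with the dark jaw face at (93,200), and the jar is at (256,70).

```bash
python3 - <<'E'
from h import *
c=cam('top');P=cloud(c);z=P[...,2];g=cv2.cvtColor(c['img'],cv2.COLOR_BGR2GRAY)
hsv=cv2.cvtColor(c['img'],cv2.COLOR_BGR2HSV)
v,u=np.mgrid[:400,:640]
def comp(m):
    n,l,s,ce=cv2.connectedComponentsWithStats(m.astype(np.uint8)); i=1+np.argmax(s[1:,4]); return l==i
def rect(name,m,zz):
    k,_=cv2.findContours(m.astype(np.uint8),0,1); k=max(k,key=cv2.contourArea)[:,0]
    W=onz(c,k,zz)[:,:2]; r=cv2.minAreaRect(W.astype(np.float32)); print(name,m.sum(),r, 'z',np.median(z[m])); 
    print(np.round(cv2.boxPoints(r),1).tolist()); return m
zm=cv2.medianBlur(z.astype(np.float32),5)
roi=(u>225)&(u<475)&(v>160)&(v<290)
pl=rect('platform+',comp((zm>112)&(zm<165)&roi&(u<352)),125)
rect('jack+tray',comp((zm>112)&(zm<280)&(u>362)&(u<475)&(v>192)&(v<275)),127)
f=pl&(u>270)&(u<325)&(v>195)&(v<260); print('plat z',z[f].mean())
print('jack z',z[(v>200)&(v<207)&(u>390)&(u<450)&(abs(z-127)<12)].mean(), z[(v>260)&(v<264)&(u>400)&(u<450)&(abs(z-127)<12)].mean())
rect('box',comp((hsv[...,2]>g[235,422]-25)&(hsv[...,1]<60)&(u>408)&(u<436)&(v>213)&(v<255)),154)
rect('handle',comp((z>185)&(z<207)&(u>440)&(u<475)),199)
jaw=comp((g<50)&(u>243)&(u<262)&(v>185)&(v<255)); rect('jaw',jaw,150)
# row/col edge fits: tray side walls, platform edge by gradient
def edge(name,vert,rng,lo,hi,zz,sgn):
    G=cv2.Sobel(cv2.GaussianBlur(g,(0,0),.8).astype(float),6,1 if vert else 0,0 if vert else 1)*sgn
    pts=[]
    for t in rng:
        s=G[t,lo:hi] if vert else G[lo:hi,t]; k=np.argmax(s)
        if 0<k<len(s)-1:
            a,b,d=s[k-1:k+2]; o=lo+k+.5*(a-d)/(a-2*b+d); pts.append((o,t) if vert else (t,o))
    W=onz(c,pts,zz)[:,:2]; l=cv2.fitLine(W.astype(np.float32),cv2.DIST_HUBER,0,.01,.01).ravel()
    n=np.array([-l[1],l[0]]);r=(W-l[2:])@n
    print(name,len(W),'dir',np.round(l[:2]*np.sign(l[0] if vert else l[1]),4),'pt',np.round(l[2:],1),'rms med',np.median(abs(r)))
for s in(1,-1):
    edge('plat near edge',1,range(185,275),328,345,125,s)
    edge('plat +x side',0,range(255,330),168,182,125,s)
    edge('plat -x side',0,range(255,330),268,285,125,s)
    edge('tray +x rim',0,range(395,448),200,214,159,s)
    edge('tray -x rim',0,range(395,448),250,264,159,s)
    edge('jack near edge',1,range(200,258),366,380,127,s)
    edge('tray nose rim',1,range(212,248),378,392,159,s)
    edge('jaw',1,range(197,248),246,262,150,s)
E
```

```text
platform+ 10080 ((505.9749755859375, 137.61563110351562), (320.6435852050781, 300.20263671875), 86.15587615966797) z 125.61490086946071
[[345.5, -12.300000190734863], [645.0, -32.400001525878906], [666.5, 287.5], [367.0, 307.6000061035156]]
jack+tray 5559 ((478.8631286621094, -265.56402587890625), (262.56903076171875, 200.04312133789062), 85.46380615234375) z 132.7804580094837
[[368.79998779296875, -388.5], [568.2000122070312, -404.29998779296875], [589.0, -142.60000610351562], [389.5, -126.80000305175781]]
plat z 128.76546326131435
jack z 127.27860150888829 127.29948123254378
box 731 ((475.0019226074219, -265.8971862792969), (67.62124633789062, 94.85641479492188), 83.36795806884766) z 153.10012466994544
[[424.0, -294.0], [518.2000122070312, -305.0], [526.0, -237.8000030517578], [431.79998779296875, -226.8000030517578]]
handle 179 ((463.399658203125, -359.7185974121094), (15.885357856750488, 97.60405731201172), 83.24262237548828) z 198.3665050814261
[[414.0, -361.8999938964844], [510.8999938964844, -373.29998779296875], [512.7999877929688, -357.6000061035156], [415.8999938964844, -34
[... 895 characters left out ...]
.0689] pt [511.6 221.5] rms med 0.22448621264243238
plat near edge 59 dir [ 0.9978 -0.0659] pt [486.9 -10. ] rms med 0.42496253661368094
plat +x side 60 dir [0.0599 0.9982] pt [669.7  92.5] rms med 0.518931647851097
plat -x side 70 dir [0.0555 0.9985] pt [349.9  95.2] rms med 0.7196731610363332
tray +x rim 53 dir [0.1195 0.9928] pt [ 551.1 -274.8] rms med 0.5490472851066507
tray -x rim 42 dir [0.1065 0.9943] pt [ 417.5 -267. ] rms med 0.5381478423348383
jack near edge 43 dir [0.9932 0.1164] pt [ 525.3 -123.6] rms med 4.2455518346825425
tray nose rim 34 dir [ 0.9939 -0.1103] pt [ 486.9 -142.7] rms med 0.11916552609175052
jaw 51 dir [ 0.9979 -0.0653] pt [523.7 230.5] rms med 0.2588890883660545
```

Measured in world coordinates (mm):
- **Handle:** about (463, -363.5), top at z 198.5, tray heading 0.116 rad off +y.
- **Shaker:** heading 0.066 rad, platform edge (495, -25), z about 125.6.
- **Jack edge:** y about -137, z about 127.3, so the gap is about 112, which fits the given range.
- **Jaw face:** about 97 ahead of the shaker origin, 33 in front of the rail, also in range.

I'm going above the handle now.

Call:
{"method": "arm_command", "body": {"plan": [[1,0,0,-0.05,-0.143],[1,0,0,-0.05,-0.143],[1,-0.0174,-0.0418,0,0],[1,-0.0174,-0.0418,0,0],[1,-0.0174,-0.0418,0,0],[1,-0.0174,-0.0418,0,0],[1,-0.0174,-0.0418,0,0],[1,-0.0174,-0.0418,0,0],[1,-0.0174,-0.0418,0,0],[1,-0.0174,-0.0418,0,0],[1,-0.0174,-0.0418,0,0],[1,-0.0174,-0.0418,0,0],[1,-0.0174,-0.0418,0,0],[1,-0.0174,-0.0418,0,0],[1,-0.0174,-0.0418,0,0],[1,-0.0174,-0.0418,0,0],[1,-0.0174,-0.0418,0,0],[1,-0.0174,-0.0418,0,0],[1,-0.0174,-0.0418,0,0],[1,-0.0174,-0.0418,0,0]], "newtons": 50}}

```text
clock: 2.7
eef_pos: [439.4, -278.9, 305.3]
eef_rot: [3.141, -0.0, 3.026]
wrist_force: [0.1, 0.8, -0.5]
finger_gap: 94.0
finger_force: 0.0
```

Call:
{"method": "arm_command", "body": {"plan": [[1,-0.0174,-0.0418,0,0],[1,-0.0174,-0.0418,0,0],[1,0,0,0,0],[1,0,0,0,0]]}}

```text
clock: 3.2
eef_pos: [464.1, -364.0, 305.2]
eef_rot: [3.141, -0.0, 3.026]
wrist_force: [0.4, 0.2, -0.3]
finger_gap: 94.0
finger_force: 0.0
```

```bash
cat >> h.py <<'E'
def go(x,y,z,head):
    s=manip.read_state();p=s['eef_pos'];yaw=s['eef_rot'][2]
    d=np.array([x,y,z])-p; cy,sy=np.cos(yaw),np.sin(yaw)
    r=yaw-(np.pi-head); r=(r+np.pi)%(2*np.pi)-np.pi
    print('t',round(s['clock'],2),'pos',np.round(p,2),'rot',np.round(s['eef_rot'],4),'F',np.round(s['wrist_force'],1),'M',np.round(s['moment'],2),'gap',round(s['finger_gap'],1),round(s['finger_force'],1))
    print('shift tool',np.round([cy*d[0]+sy*d[1],sy*d[0]-cy*d[1],-d[2]],2),'roll',round(r,4))
E
python3 -c "
from h import *
go(463.2,-363.5,169.5,.116); print(manip.read_state()['joints'])"
```

```text
t 3.2 pos [ 464.07 -364.    305.23] rot [ 3.1412e+00 -4.0000e-04  3.0257e+00] F [ 0.4  0.2 -0.3] M [-0.01  0.03  0.  ] gap 94.0 0.0
shift tool [  0.92   0.39 135.73] roll 0.0001
[-7.27291282e-01  3.40619642e-01  1.23971621e+00  1.35433265e-04
  1.56181798e+00 -2.18220746e+00]
```

Call:
{"method": "arm_command", "body": {"plan": [[1,0.0009,0,0.03,0],[1,0,0,0.03,0],[1,0,0,0.03,0],[1,0,0,0.02,0],[1,0,0,0.015,0],[1,0,0,0.0105,0],[1,0,0,0,0]]}}

```text
clock: 4.08
eef_pos: [463.2, -364.0, 169.8]
eef_rot: [3.141, -0.0, 3.026]
wrist_force: [0.2, -0.3, -0.0]
finger_gap: 94.2
finger_force: 0.0
```

```bash
python3 - <<'E'
from h import *
go(463.2,-363.5,169.5,.116)
a=[]
for n,(v0,v1,u0,u1) in {'scene':(140,220,140,300),'top':(190,270,370,530)}.items():
    a.append(cv2.resize(cv2.convertScaleAbs(cam(n)['img'][v0:v1,u0:u1],alpha=1.6),(560,280),interpolation=2))
cv2.imwrite('pics/g1.png',np.vstack(a))
E
```

```text
t 4.08 pos [ 463.22 -364.03  169.77] rot [ 3.1413e+00 -4.0000e-04  3.0261e+00] F [ 0.2 -0.3 -0. ] M [ 0.03  0.01 -0.01] gap 94.2 0.0
shift tool [0.09 0.53 0.27] roll 0.0005
```

View pics/g1.png

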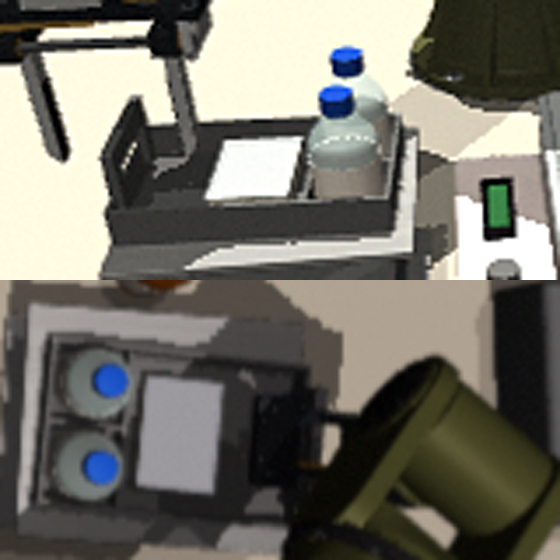

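The upper part of the picture shows the handle (128,150) between the two open fingers (60,155 and 185,155), with no contact anywhere. I'm closing gently first, then firmly.

Call:
{"method": "arm_command", "body": {"plan": [[0.2,0,0,0,0],[-0.4,0,0,0,0],[-0.7,0,0,0,0],[-0.8,0,0,0,0],[-0.9,0,0,0,0],[-1,0,0,0,0],[-1,0,0,0,0],[-1,0,0,0,0]], "newtons": 10}}

```text
clock: 5.18
eef_pos: [463.3, -364.3, 170.0]
eef_rot: [-3.142, 0.0, 3.026]
wrist_force: [-0.1, 0.3, 0.2]
finger_gap: 17.3
finger_force: 0.0
```

Call:
{"method": "arm_command", "body": {"plan": [[-1,0,0,0,0],[-1,0,0,0,0]], "newtons": 55}}

```text
clock: 5.42
eef_pos: [463.3, -364.2, 169.9]
eef_rot: [3.141, -0.0, 3.026]
wrist_force: [0.0, 1.6, -0.6]
finger_gap: 9.5
finger_force: 55.0
```

```bash
python3 -c "
from h import *
go(497.1,6.9,169.5,.066)"
```

```text
t 5.42 pos [ 463.29 -364.15  169.94] rot [ 3.1413e+00 -1.0000e-04  3.0259e+00] F [ 0.   1.6 -0.6] M [ 0.36 -0.    0.04] gap 9.5 55.0
shift tool [  9.26 372.48   0.44] roll -0.0497
```

Call:
{"method": "arm_command", "body": {"plan": [[-1,0,0.001,0,0],[-1,0,0.002,0,-0.0005],[-1,0,0.004,0,-0.001],[-1,0,0.005,0,-0.001],[-1,0,0.006,0,-0.001],[-1,0,0.006,0,-0.001],[-1,0,0.006,0,-0.001],[-1,0,0.006,0,-0.001],[-1,0,0.006,0,-0.001],[-1,0,0.004,0,-0.001],[-1,0,0.003,0,-0.0005],[-1,0,0.001,0,0]]}}

```text
clock: 6.92
eef_pos: [468.9, -314.5, 170.0]
eef_rot: [-3.142, 0.0, 3.035]
wrist_force: [-0.2, -2.7, 0.1]
finger_gap: 9.8
finger_force: 55.0
```

```bash
python3 -c "
from h import *
go(497.1,6.9,169.9,.066)"
```

```text
t 6.92 pos [ 468.88 -314.53  169.98] rot [-3.1415  0.      3.0349] F [-0.2 -2.7  0.1] M [-0.52  0.04  0.01] gap 9.8 55.0
shift tool [6.170e+00 3.226e+02 8.000e-02] roll -0.0407
```

Call:
{"method": "arm_command", "body": {"plan": [[-1,0,0.002,0.0003,0],[-1,0,0.004,0,-0.001],[-1,0,0.006,0,-0.0015],[-1,0,0.006,0,-0.0015],[-1,0,0.006,0,-0.0015],[-1,0,0.006,0,-0.0015],[-1,0,0.006,0,-0.0015],[-1,0,0.006,0,-0.001],[-1,0,0.003,0,-0.0005],[-1,0,0.001,0,0]]}}

```text
clock: 8.18
eef_pos: [473.7, -268.5, 169.9]
eef_rot: [-3.141, 0.0, 3.045]
wrist_force: [-0.5, -4.0, 4.3]
finger_gap: 9.4
finger_force: 55.0
```

```bash
python3 -c "
from h import *
go(497.1,6.9,169.9,.066)"
```

```text
t 8.18 pos [ 473.68 -268.53  169.92] rot [-3.1412e+00  5.0000e-04  3.0451e+00] F [-0.5 -4.   4.3] M [-0.85  0.05  0.01] gap 9.4 55.0
shift tool [3.220e+00 2.764e+02 2.000e-02] roll -0.0305
```

Call:
{"method": "arm_command", "body": {"plan": [[-1,0,0.002,0,0],[-1,0,0.004,0,-0.001],[-1,0,0.005,0,-0.0015],[-1,0,0.005,0,-0.0015],[-1,0,0.004,0,-0.0015],[-1,0,0.003,0,-0.001],[-1,0,0.003,0,-0.001],[-1,0,0.003,0,-0.001],[-1,0,0.003,0,-0.001],[-1,0,0.003,0,-0.001]]}}

```text
clock: 9.43
eef_pos: [477.0, -233.9, 170.2]
eef_rot: [-3.141, 0.001, 3.056]
wrist_force: [0.1, -4.8, 7.8]
finger_gap: 9.4
finger_force: 55.0
```

Call:
{"method": "arm_command", "body": {"plan": [[-1,0,0.003,0,-0.001],[-1,0,0.003,0,-0.001],[-1,0,0.003,0,-0.001],[-1,0,0.001,0,0]]}}

```text
clock: 9.93
eef_pos: [477.9, -224.0, 170.3]
eef_rot: [-3.141, 0.001, 3.059]
wrist_force: [-1.1, -5.3, 8.0]
finger_gap: 9.4
finger_force: 55.0
```

```bash
python3 - <<'E'
from h import *
go(497.1,6.9,169.9,.066)
a=[]
for n,(v0,v1,u0,u1) in {'scene':(150,250,160,360),'top':(190,290,300,500)}.items():
    a.append(cv2.resize(cv2.convertScaleAbs(cam(n)['img'][v0:v1,u0:u1],alpha=1.6),(600,300),interpolation=2))
cv2.imwrite('pics/g2.png',np.vstack(a))
E
```

```text
t 9.93 pos [ 477.9  -224.01  170.28] rot [-3.1405e+00  1.1000e-03  3.0587e+00] F [-1.1 -5.3  8. ] M [-1.19  0.2   0.01] gap 9.4 55.0
shift tool [-2.0000e-02  2.3171e+02  3.8000e-01] roll -0.0169
```

View pics/g2.png

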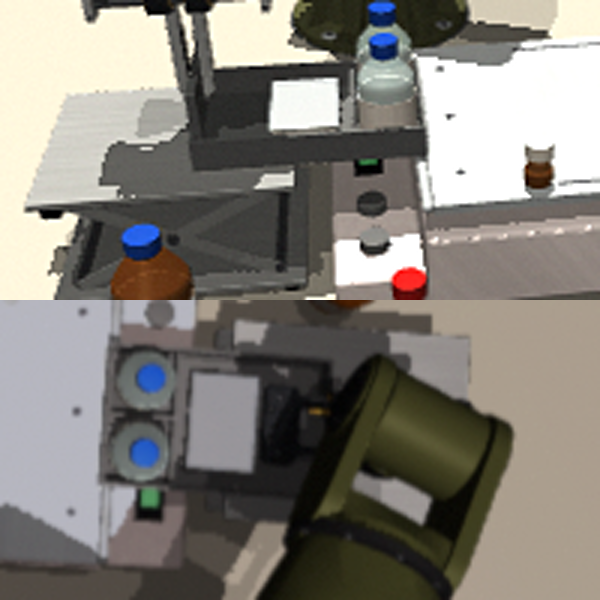

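The nose, at about (430,150) in the upper part and (105,415) in the lower, has just reached the platform edge. The bottles are upright and the tray is level. The hold-down force is 8 N and the tail has risen 0.35 mm, so I'll trim it down while going on.

Call:
{"method": "arm_command", "body": {"plan": [[-1,-0.0002,0.002,0.0002,0],[-1,-0.0003,0.003,0.0001,-0.001],[-1,-0.0003,0.004,0,-0.001],[-1,-0.0003,0.004,0,-0.001],[-1,-0.0003,0.005,0,-0.001],[-1,-0.0003,0.005,0,-0.001],[-1,-0.0003,0.005,0,-0.001],[-1,-0.0003,0.005,0,-0.001],[-1,-0.0003,0.004,0,-0.001],[-1,-0.0002,0.002,0,0],[-1,0,0.001,0,0]]}}

```text
clock: 11.4
eef_pos: [484.0, -184.7, 170.4]
eef_rot: [-3.14, 0.002, 3.067]
wrist_force: [-1.5, -6.7, 11.3]
finger_gap: 9.5
finger_force: 55.0
```

```bash
python3 -c "
from h import *
go(497.1,6.9,169.9,.066)"
```

```text
t 11.4 pos [ 484.01 -184.69  170.42] rot [-3.1397e+00  1.9000e-03  3.0668e+00] F [-1.5 -6.7 11.3] M [-1.68  0.31  0.  ] gap 9.5 55.0
shift tool [  1.26 192.04   0.52] roll -0.0088
```

Call:
{"method": "arm_command", "body": {"plan": [[-1,0,0.002,-0.0002,0],[-1,0,0.004,-0.0001,-0.001],[-1,0,0.005,0,-0.001],[-1,0,0.006,0,-0.001],[-1,0,0.006,0,-0.001],[-1,0,0.006,0,-0.001],[-1,0,0.006,0,-0.001],[-1,0,0.004,0,-0.001],[-1,0,0.002,0,-0.001],[-1,0,0.001,0,0]]}}

```text
clock: 12.65
eef_pos: [486.6, -142.4, 169.9]
eef_rot: [-3.141, 0.0, 3.075]
wrist_force: [-0.3, -5.9, 5.5]
finger_gap: 9.7
finger_force: 55.0
```

```bash
python3 -c "
from h import *
go(497.1,6.9,169.9,.066)"
```

```text
t 12.65 pos [ 486.64 -142.36  169.92] rot [-3.1408e+00  4.0000e-04  3.0749e+00] F [-0.3 -5.9  5.5] M [-1.34  0.08 -0.02] gap 9.7 55.0
shift tool [-4.8000e-01  1.4962e+02  2.0000e-02] roll -0.0007
```

Call:
{"method": "arm_command", "body": {"plan": [[-1,0,0.002,0,-0.0005],[-1,0,0.004,0,0],[-1,0,0.005,0,0],[-1,0,0.005,0.0002,0],[-1,0,0.005,0.0003,0],[-1,-0.0002,0.005,0.0003,0],[-1,-0.0003,0.003,0.0003,0],[-1,0,0.001,0,0],[-1,0,0,0,0]]}}

```text
clock: 13.78
eef_pos: [489.1, -112.4, 168.4]
eef_rot: [3.141, -0.0, 3.075]
wrist_force: [-0.1, 0.3, -2.7]
finger_gap: 9.7
finger_force: 55.0
```

```bash
python3 -c "
from h import *
go(497.1,6.9,168.3,.066)"
```

```text
t 13.78 pos [ 489.08 -112.38  168.45] rot [ 3.1411e+00 -2.0000e-04  3.0748e+00] F [-0.1  0.3 -2.7] M [ 0.06 -0.02  0.03] gap 9.7 55.0
shift tool [-4.0000e-02  1.1954e+02  1.5000e-01] roll -0.0008
```

Call:
{"method": "arm_command", "body": {"plan": [[-1,0,0.001,0.0002,0],[-1,0,0.002,0.0002,0],[-1,0,0.002,0,0],[-1,0,0.001,0,0],[-1,0,0,0,0]]}}

```text
clock: 14.4
eef_pos: [489.5, -106.4, 168.1]
eef_rot: [3.141, -0.0, 3.075]
wrist_force: [-0.2, -0.8, -1.5]
finger_gap: 9.9
finger_force: 55.0
```

```bash
python3 -c "
from h import *
go(497.1,6.9,168.3,.066)"
```

```text
t 14.4 pos [ 489.53 -106.44  168.13] rot [ 3.1414 -0.      3.0749] F [-0.2 -0.8 -1.5] M [-0.09 -0.09  0.01] gap 9.9 55.0
shift tool [  0.   113.6   -0.17] roll -0.0007
```

Call:
{"method": "arm_command", "body": {"plan": [[-1,0,0.002,0.0002,0],[-1,0,0.004,0.0001,0],[-1,0,0.005,0,0],[-1,0,0.006,0,0],[-1,0,0.006,0,0],[-1,0,0.006,0,0],[-1,0,0.006,0,0],[-1,0,0.004,0,0],[-1,0,0.002,0,0],[-1,0,0,0,0]]}}

```text
clock: 15.65
eef_pos: [492.4, -65.4, 167.9]
eef_rot: [3.141, 0.0, 3.075]
wrist_force: [0.4, -0.0, 4.4]
finger_gap: 9.7
finger_force: 55.0
```

```bash
python3 -c "
from h import *
go(497.1,6.9,168.3,.066)"
```

```text
t 15.65 pos [492.35 -65.39 167.95] rot [3.1410e+00 2.0000e-04 3.0749e+00] F [ 0.4 -0.   4.4] M [0.14 0.   0.02] gap 9.7 55.0
shift tool [ 0.08 72.45 -0.35] roll -0.0007
```

Call:
{"method": "arm_command", "body": {"plan": [[-1,0,0.002,-0.0002,0],[-1,0,0.004,0,-0.0005],[-1,0,0.005,0,0],[-1,0,0.006,0,0],[-1,0,0.006,0,0],[-1,0,0.006,0,0],[-1,0,0.006,0,0],[-1,0,0.004,0,0],[-1,0,0.004,0,0],[-1,0,0.004,0,0],[-1,0,0.002,0,0],[-1,0,0.001,0,0],[-1,0,0,0,0]]}}

```text
clock: 17.27
eef_pos: [495.6, -15.7, 168.0]
eef_rot: [3.141, -0.0, 3.075]
wrist_force: [0.4, 0.3, 0.1]
finger_gap: 9.2
finger_force: 55.0
```

```bash
python3 - <<'E'
from h import *
go(497.1,6.9,168.1,.066)
a=[]
for n,(v0,v1,u0,u1) in {'scene':(140,240,260,460),'top':(175,275,230,430)}.items():
    c=cam(n); a.append(cv2.resize(cv2.convertScaleAbs(c['img'][v0:v1,u0:u1],alpha=1.6),(600,300),interpolation=2))
cv2.imwrite('pics/g3.png',np.vstack(a)); np.save('t3.npy',c['img'])
hsv=cv2.cvtColor(c['img'],cv2.COLOR_BGR2HSV)
m=cv2.inRange(hsv,(100,120,80),(130,255,255)); n,l,s,ce=cv2.connectedComponentsWithStats(m)
print([(ce[i].round(1),onz(c,[ce[i]],234)[0].round(1)) for i in range(1,n) if s[i,4]>30])
E
```

```text
t 17.27 pos [495.55 -15.67 168.01] rot [ 3.1413e+00 -1.0000e-04  3.0754e+00] F [0.4 0.3 0.1] M [-0.1  -0.01 -0.03] gap 9.2 55.0
shift tool [-0.05 22.62 -0.09] roll -0.0002
[(array([244. , 110.3]), array([823.4, 244.1, 234. ])), (array([414.6, 146.9]), array([ 718., -231.,  234.])), (array([421.3, 179.5]), array([ 626.5, -247.3,  234. ])), (array([273.8, 210.8]), array([542.2, 161. , 234. ])), (array([580. , 224.1]), array([ 499.5, -688.4,  234. ])), (array([271.4, 235.7]), array([474.4, 167.6, 234. ]))]
```

View pics/g3.png

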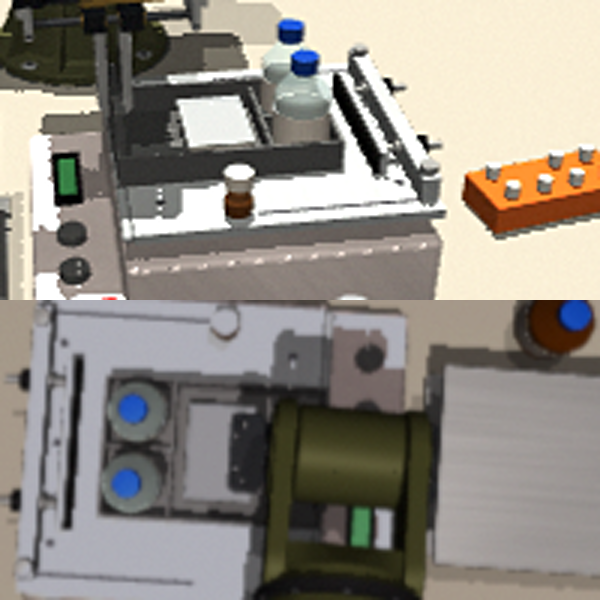

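The tray is on the platform with its nose short of the jaw by about 25–30 mm, the bottles upright and the jar untouched. I'm checking squareness numerically before contact.

```bash
python3 - <<'E'
from h import *
c=cam('top');g=cv2.cvtColor(c['img'],cv2.COLOR_BGR2GRAY)
def edge(name,vert,rng,lo,hi,zz,sgn):
    G=cv2.Sobel(cv2.GaussianBlur(g,(0,0),.8).astype(float),6,1 if vert else 0,0 if vert else 1)*sgn
    pts=[]
    for t in rng:
        s=G[t,lo:hi] if vert else G[lo:hi,t]; k=np.argmax(s)
        if 0<k<len(s)-1:
            a,b,d=s[k-1:k+2]; o=lo+k+.5*(a-d)/(a-2*b+d); pts.append((o,t) if vert else (t,o))
    W=onz(c,pts,zz)[:,:2]; l=cv2.fitLine(W.astype(np.float32),cv2.DIST_HUBER,0,.01,.01).ravel()
    r=(W-l[2:])@[-l[1],l[0]]
    print(name,sgn,len(W),'dir',np.round(l[:2]*np.sign(l[0] if vert else l[1]),4),'pt',np.round(l[2:],1),'med',np.median(abs(r)).round(2))
for s in(1,-1):
    edge('nose',1,range(204,243),258,270,157,s)
    edge('tray -x',0,range(268,312),240,252,157,s)
    edge('tray +x',0,range(268,312),194,206,157,s)
    edge('jaw',1,range(197,248),246,260,150,s)
    edge('box nose side',1,range(212,240),288,297,152,s)
E
```

```text
nose 1 15 dir [ 0.9971 -0.0767] pt [500.4 189.1] med 0.63
tray -x 1 44 dir [0.0585 0.9983] pt [436.4 114.2] med 0.26
tray +x 1 26 dir [0.0613 0.9981] pt [566.4 134.1] med 0.57
jaw 1 51 dir [ 0.9976 -0.0686] pt [504.8 222. ] med 0.21
box nose side 1 28 dir [ 0.9973 -0.0739] pt [507.5 114.1] med 0.55
nose -1 39 dir [ 0.9975 -0.0708] pt [497.9 198.9] med 0.68
tray -x -1 44 dir [0.0357 0.9994] pt [448.  129.6] med 1.24
tray +x -1 44 dir [0.0601 0.9982] pt [582.6 129.3] med 0.48
jaw -1 51 dir [ 0.9978 -0.0656] pt [523.7 230.5] med 0.26
box nose side -1 7 dir [ 0.9988 -0.0485] pt [471.7 104.8] med 0.19
```

Call:
{"method": "arm_command", "body": {"plan": [[-1,0,0.002,0,0],[-1,0,0.004,0,0],[-1,0,0.004,0,0],[-1,0,0.003,0,0],[-1,0,0.001,0,0],[-1,0,0.001,0,0],[-1,0,0.001,0,0]]}}

```text
clock: 18.3
eef_pos: [496.6, 0.1, 168.0]
eef_rot: [-3.142, -0.0, 3.075]
wrist_force: [-1.0, -2.2, -0.8]
finger_gap: 9.3
finger_force: 55.0
```

Call:
{"method": "arm_command", "body": {"plan": [[-1,0,0.0005,0,0],[-1,0,0.0005,0,0],[-1,0,0.0005,0,0],[-1,0,0.0005,0,0]]}}

```text
clock: 18.8
eef_pos: [496.7, 2.2, 168.0]
eef_rot: [3.142, -0.0, 3.075]
wrist_force: [-0.1, -2.6, -0.9]
finger_gap: 9.9
finger_force: 55.0
```

Call:
{"method": "arm_command", "body": {"plan": [[-1,0,0.0005,0,0],[-1,0,0.0005,0,0],[-1,0,0.0005,0,0],[-1,0,0.0005,0,0]]}}

```text
clock: 19.3
eef_pos: [496.9, 4.1, 168.1]
eef_rot: [-3.142, 0.0, 3.075]
wrist_force: [0.2, -2.3, -1.7]
finger_gap: 9.6
finger_force: 55.0
```

Call:
{"method": "arm_command", "body": {"plan": [[-1,0,0.0005,0.0001,0],[-1,0,0.0005,0,0],[-1,0,0.0005,0,0],[-1,0,0.0005,0,0]]}}

```text
clock: 19.8
eef_pos: [497.1, 6.2, 168.0]
eef_rot: [-3.142, 0.0, 3.075]
wrist_force: [0.9, -2.7, -1.1]
finger_gap: 9.7
finger_force: 55.0
```

Call:
{"method": "arm_command", "body": {"plan": [[-1,0,0.0005,0,0],[-1,0,0.0005,0,0],[-1,0,0.0005,0,0]]}}

```text
clock: 20.18
eef_pos: [497.2, 7.6, 168.0]
eef_rot: [-3.142, 0.0, 3.075]
wrist_force: [-0.9, -2.2, 0.1]
finger_gap: 9.7
finger_force: 55.0
```

Call:
{"method": "arm_command", "body": {"plan": [[-1,0,0.0005,0,0],[-1,0,0.0005,0,0],[-1,0,0.0005,0,0]]}}

```text
clock: 20.55
eef_pos: [497.2, 9.1, 168.0]
eef_rot: [-3.142, 0.0, 3.075]
wrist_force: [-0.3, -2.9, 0.6]
finger_gap: 9.6
finger_force: 55.0
```

Call:
{"method": "arm_command", "body": {"plan": [[-1,0,0.0005,0,0],[-1,0,0.0005,0,0]]}}

```text
clock: 20.8
eef_pos: [497.3, 10.1, 168.0]
eef_rot: [-3.142, 0.0, 3.075]
wrist_force: [0.2, -4.1, 2.4]
finger_gap: 9.0
finger_force: 55.0
```

Call:
{"method": "arm_command", "body": {"plan": [[-1,0,0.0005,0,0],[-1,0,0.0005,0,0]]}}

```text
clock: 21.05
eef_pos: [497.4, 11.0, 168.0]
eef_rot: [-3.141, 0.0, 3.075]
wrist_force: [-1.2, -4.7, 2.1]
finger_gap: 9.7
finger_force: 55.0
```

Call:
{"method": "arm_command", "body": {"plan": [[-1,0,0.0005,0,0],[-1,0,0.0005,0,0]]}}

```text
clock: 21.3
eef_pos: [497.4, 11.7, 168.0]
eef_rot: [-3.141, -0.0, 3.075]
wrist_force: [-0.7, -8.7, 2.0]
finger_gap: 9.9
finger_force: 55.0
```

```bash
python3 -c "
from h import *
go(497.1,6.9,168.1,.066)"
```

```text
t 21.3 pos [497.39  11.71 167.98] rot [-3.1408e+00 -1.0000e-04  3.0752e+00] F [-0.7 -8.7  2. ] M [-1.34  0.18  0.03] gap 9.9 55.0
shift tool [-0.03 -4.82 -0.12] roll -0.0004
```

Contact is felt: the force is rising from the 2.5 N sliding friction. I'll press a little more to make it firm.

Call:
{"method": "arm_command", "body": {"plan": [[-1,0,0.0005,0,0],[-1,0,0.0005,0,0],[-1,0,0,0,0]]}}

```text
clock: 21.68
eef_pos: [497.4, 12.3, 168.0]
eef_rot: [-3.14, -0.0, 3.075]
wrist_force: [-1.0, -10.6, 1.8]
finger_gap: 9.7
finger_force: 55.0
```

```bash
python3 -c "
from h import *
go(497.1,6.9,168.1,.066)"
```

```text
t 21.68 pos [497.45  12.35 167.99] rot [-3.1402e+00 -1.0000e-04  3.0750e+00] F [ -1.  -10.6   1.8] M [-1.66  0.21  0.  ] gap 9.7 55.0
shift tool [-0.02 -5.46 -0.11] roll -0.0006
```

Call:
{"method": "arm_command", "body": {"plan": [[-1,0,0.0004,0,0],[-1,0,0.0003,0,0],[-1,0,0,0,0]]}}

```text
clock: 22.05
eef_pos: [497.5, 12.8, 168.0]
eef_rot: [-3.14, 0.0, 3.075]
wrist_force: [-2.0, -13.1, 1.7]
finger_gap: 9.4
finger_force: 55.0
```

Call:
{"method": "arm_command", "body": {"plan": [[-1,0,-0.0004,0,0],[-1,0,-0.0004,0,0],[-1,0,-0.0003,0,0],[-1,0,0,0,0]]}}

```text
clock: 22.55
eef_pos: [497.4, 12.5, 168.0]
eef_rot: [-3.141, -0.0, 3.075]
wrist_force: [-1.3, -5.2, 2.6]
finger_gap: 9.7
finger_force: 55.0
```

```bash
python3 -c "
from h import *
go(497.1,6.9,168.1,.066)"
```

```text
t 22.55 pos [497.45  12.49 167.99] rot [-3.1412 -0.      3.0752] F [-1.3 -5.2  2.6] M [-0.96  0.18 -0.01] gap 9.7 55.0
shift tool [-0.02 -5.61 -0.11] roll -0.0004
```

Call:
{"method": "arm_command", "body": {"plan": [[-1,0,-0.0003,0,0],[-1,0,-0.0003,0,0],[-1,0,0,0,0]]}}

```text
clock: 22.92
eef_pos: [497.5, 12.2, 168.0]
eef_rot: [3.141, 0.0, 3.075]
wrist_force: [0.6, -2.9, 1.6]
finger_gap: 9.6
finger_force: 55.0
```

```bash
python3 -c "
from h import *
go(497.1,6.9,168.1,.066)"
```

```text
t 22.93 pos [497.45  12.17 168.  ] rot [3.1415e+00 1.0000e-04 3.0753e+00] F [ 0.6 -2.9  1.6] M [-0.56  0.18 -0.01] gap 9.6 55.0
shift tool [ 0.   -5.28 -0.1 ] roll -0.0003
```

Call:
{"method": "arm_command", "body": {"plan": [[-1,0,-0.0003,0,0],[-1,0,0,0,0]]}}

```text
clock: 23.18
eef_pos: [497.5, 11.9, 168.0]
eef_rot: [3.141, 0.0, 3.075]
wrist_force: [-1.4, -1.7, 3.1]
finger_gap: 9.7
finger_force: 55.0
```

Call:
{"method": "arm_command", "body": {"plan": [[-1,0,0,0,0],[-1,0,0,0,0]], "newtons": 8}}

```text
clock: 23.42
eef_pos: [497.4, 11.9, 168.0]
eef_rot: [3.141, 0.0, 3.075]
wrist_force: [-0.4, -1.8, 3.1]
finger_gap: 9.8
finger_force: 8.0
```

```bash
python3 -c "
from h import *
go(497.1,6.9,168.1,.066)"
```

```text
t 23.43 pos [497.41  11.9  167.97] rot [3.1414 0.     3.0753] F [-0.4 -1.8  3.1] M [-0.3   0.15  0.01] gap 9.8 8.0
shift tool [-0.02 -5.01 -0.13] roll -0.0003
```

Call:
{"method": "arm_command", "body": {"plan": [[-1,0,-0.0002,0,0],[-1,0,0,0,0],[-1,0,0,0,0]], "newtons": 20}}

```text
clock: 23.8
eef_pos: [497.4, 11.7, 168.0]
eef_rot: [3.141, 0.0, 3.075]
wrist_force: [-0.3, -0.1, 2.8]
finger_gap: 9.9
finger_force: 20.0
```

```bash
python3 -c "
from h import *
go(497.1,6.9,168.1,.066)"
```

```text
t 23.8 pos [497.41  11.7  167.97] rot [3.1415 0.     3.0754] F [-0.3 -0.1  2.8] M [ 0.02  0.15 -0.03] gap 9.9 20.0
shift tool [-0.01 -4.81 -0.13] roll -0.0002
```

Fy is about 0 with the tray still loaded on the rubber within the friction limit. I'm releasing slowly.

Call:
{"method": "arm_command", "body": {"plan": [[-0.7,0,0,0,0],[-0.5,0,0,0,0],[-0.2,0,0,0,0],[0.1,0,0,0,0],[0.1,0,0,0,0],[0.1,0,0,0,0]]}}

```text
clock: 24.55
eef_pos: [497.4, 11.6, 168.0]
eef_rot: [3.142, 0.0, 3.075]
wrist_force: [1.2, 0.0, -0.2]
finger_gap: 51.3
finger_force: 0.0
```

Call:
{"method": "arm_command", "body": {"plan": [[0.1,0,0,-0.01,0],[0.1,0,0,-0.02,0],[0.1,0,0,-0.04,0],[0.1,0,0,-0.05,0],[0.1,0,-0.03,-0.03,0],[0.1,0,-0.05,0,0],[0.1,0,-0.05,0,0],[0.1,0,-0.05,0,0],[0.1,0,-0.03,0,0],[0.1,0,0,0,0]]}}

```text
clock: 25.8
eef_pos: [483.1, -199.3, 318.3]
eef_rot: [-3.142, -0.0, 3.073]
wrist_force: [0.1, 0.8, 0.2]
finger_gap: 51.6
finger_force: 0.0
```

```bash
python3 - <<'E'
from h import *
go(497.1,6.9,168.1,.066)
a=[]
for n,(v0,v1,u0,u1) in {'scene':(140,240,260,460),'top':(175,275,230,430)}.items():
    c=cam(n); a.append(cv2.resize(cv2.convertScaleAbs(c['img'][v0:v1,u0:u1],alpha=1.6),(600,300),interpolation=2))
cv2.imwrite('pics/g4.png',np.vstack(a))
g=cv2.cvtColor(c['img'],cv2.COLOR_BGR2GRAY)
print(g[205:245:8,246:270])
z=cloud(c)[...,2]
hm=(z>182)&(z<202); hm[:,:320]=0; hm[:,360:]=0; hm[:205]=0; hm[255:]=0
k=np.argwhere(hm)[:,::-1]; W=onz(c,k.astype(float),197.5)[:,:2]; r=cv2.minAreaRect(W.astype(np.float32)); print(len(k),r)
E
```

```text
t 25.8 pos [ 483.11 -199.33  318.27] rot [-3.1415 -0.      3.0727] F [0.1 0.8 0.2] M [ 0.03 -0.01  0.02] gap 51.6 0.0
shift tool [  0.24 206.7  150.17] roll -0.0029
[[ 42  91 113 117 117 111 115 107  59  38  45  33  56  64  65  64  59  59
   59  57  57  61  63  65]
 [ 58 103 116 117 107 113 112  62  30  56  64  76  75  72  65  58  57  57
   57  58  56  52  51  68]
 [ 98 109  88  84 101 110  83  41  42  47  32  33  31  29  28  29  30  38
   44  54  54  49  48  37]
 [116 118 115  97 109 111  61  29  54  40  47  61  65  64  63  63  63  62
   62  63  63  64  63  63]
 [117 118 117 113 111  72  33  50  70  80  75  60  56  57  57  59  60  60
   59  57  48  65  73  74]]
128 ((497.2628479003906, 12.285680770874023), (10.469389915466309, 96.58424377441406), 86.05943298339844)
```

View pics/g4.png

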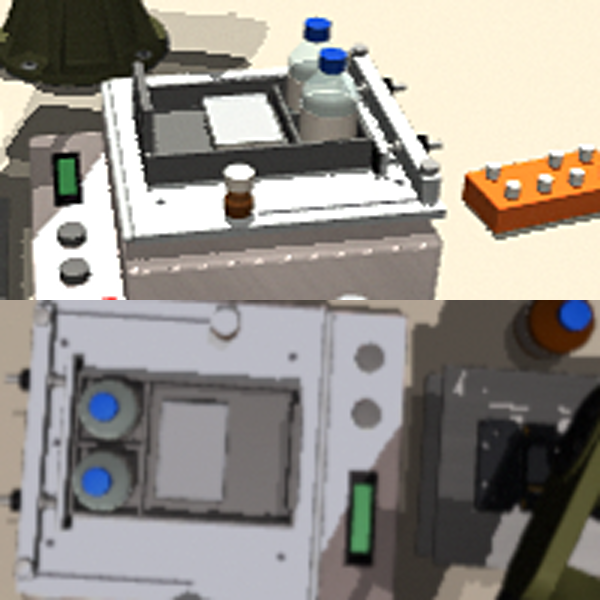

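The nose lies against the jaw (75,430 lower, 385,155 upper). The handle is at (497, 12), on the platform's middle line, and the heading error is about 0.003 rad. The bottles are upright, the jar is unmoved and the gripper is clear.

```bash
python3 -c "
from cell import ticket
print(ticket.sign_off())"
```

```text
the job is handed in; nothing more can be done
None
```

The tray is on the middle of the shaker platform, flat and square, its nose pushed to about 10 N on the rubber and then eased back to rest there; the bottles are upright, the jar is unmoved, and the job was handed in at about 26 s.

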